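# Close the tile mould and lay its retaining bar

## Task

Close the tile mould: take the mould plate by its red handle from the sloping stand and lower it over the two brass pins of the lower mould half until it lies flush all round. Then lay the steel retaining bar, centred, across the two notched uprights so that it sits down in both notches above the plate, let go, and leave the two bottles and the vase standing where they are.

Things in the scene. Friction and masses are not known exactly. Their poses are not given: they have to be found in the camera images.
- bed: Green steel mould bed, fixed, 150 (x) x 260 (y) x 15 mm thick; origin at the centre of its underside on the table, axes level. Two green uprights stand on it at y = +105 and -105 mm (each 56 mm in x, 16 mm in y), yellow-horned at the top, 105 mm high. Between them the aluminium lower mould half is bolted on (see half_mid).
- half_mid (a point): Point on the bed: top face centre of the lower mould half (110 x 150 mm, face at bed z = 45 mm) when bolted mid-slot. Its true place is up to 12 mm either way along bed x, differs each time and is NOT reported: find its pins by touch or sight. It is rigid, square with the bed, centred in y. A green tile lies 3 mm deep in its recess.
- pin_mid (a point): Point on the bed: tip of the pin at bed y = +50 mm when the lower half is mid-slot (same unreported shift of up to 12 mm along bed x; the point does not shift). A like pin is at y = -50 mm. The brass pins are 14 mm in diameter, upright, 16 mm high from bed z = 45 to 61 mm, the last 6 mm tapering to 9 mm diameter.
- notch (a point): Middle of the floor of the notch in the upright at bed y = +105 mm, at bed x = 0, z = 93 mm; the other upright is its mirror image at y = -105 mm. Notch open to the top and along y, 32 mm wide in x, between yellow horns 12 mm high. The bar rests on both notch floors.
- plate: Loose aluminium mould plate, 110 (x) x 150 (y) x 12 mm, about 0.4 kg; origin at the centre of its underside, z towards the handle. Through holes of 15.5 mm diameter at x = 0, y = +50 and -50 mm. On top, centred, a red handle rib 60 (x) x 16 (y) mm, 32 mm high, top at z = 44 mm. Starts on the stand, sloped 35 degrees, +x up the slope. Flush, its origin is at bed z = 45 mm, either way round.
- stand: Fixed wooden lectern stand, origin on the table beneath the middle of its board; board 124 (along the slope) x 170 mm (y), sloped 35 degrees about its y axis, rising towards its +x, board face at z = 60 mm above the origin; a ledge 8 mm high at its lower (-x) edge. Its low side faces roughly to the robot.
- bar: Loose steel-coloured retaining bar with yellow ends, 280 (x) x 22 (y) x 18 mm high, about 0.3 kg, lying on the table; origin at the centre of its underside. Laid home in the notches its origin is at bed z = 93 mm, 4 mm above the handle of the seated plate, its length along the bed's y.
- bottle1: Blue bottle with white twist cap, diameter 66 mm, 200 mm high, standing; origin at the centre of its base. Bystander.
- bottle2: Second blue bottle, like the first. Bystander.
- vase: Terracotta-coloured ceramic vase, 90 mm widest diameter, 150 mm high, standing; origin at the centre of its base. Bystander.
Not all that is in view belongs to the job. Leave any brown or pink look-alike of the plate alone.

How it is judged (in metres and radians):
On the way, in this order (a step that is already met when the one before it is completed fails the run):
1. the mould plate lies flush on the lower half, over both pins (x of plate in the frame of bed between -0.02 and 0.02 m and y of plate in the frame of bed between -0.006 and 0.006 m and z of plate in the frame of bed between 0.041 and 0.0475 m and angle between plate's own z axis and vertical below 0.03 rad and angle between the y axis of plate and the y axis of bed, either way round below 0.08 rad), for 0.2 s.
2. the retaining bar sits in both notches (x of bar in the frame of bed between -0.008 and 0.008 m and y of bar in the frame of bed between -0.03 and 0.03 m and z of bar in the frame of bed between 0.089 and 0.096 m and angle between bar's own z axis and vertical below 0.04 rad and angle between the x axis of bar and the y axis of bed, either way round below 0.08 rad), for 0.2 s.
At the end, for the whole second after the job is handed in: Plate over both pins, flush within 2.5 mm, level within 0.03 rad, within 20 mm (x) and 6 mm (y) of the bed's middle and square within 0.08 rad; bar down in both notches (within 3 to 4 mm), level within 0.04 rad, centred within 30 mm; both released and at rest (all of step 1 and all of step 2 and linear speed of each of plate, bar below 0.02 m/s); the robot touches nothing.
It fails at once if bottle1 is shifted more than 30 mm or tipped (distance of bottle1 from where it was at the start of the episode above 0.03 m or angle between bottle1's own z axis and vertical above 0.25 rad).
It fails at once if bottle2 is shifted more than 30 mm or tipped (distance of bottle2 from where it was at the start of the episode above 0.03 m or angle between bottle2's own z axis and vertical above 0.25 rad).
It fails at once if vase is shifted more than 30 mm or tipped (distance of vase from where it was at the start of the episode above 0.03 m or angle between vase's own z axis and vertical above 0.25 rad).
It also fails if it takes over 64 s, if anything falls off the work surface, if the arm or the gripper's body presses on something with over 40 N, if the wrist force passes 120 N, or if a joint passes its speed limit or range.

## Robot

A 6-joint arm with a two-finger parallel gripper is mounted at the origin on the work surface. World frame = base frame: x ahead of the robot, y to its left, z up, the work surface at z = 0. Lengths are in mm, angles in rad, forces in N, time in s.
With the tool pointing down it reaches from about 400 to 925 mm from the base axis. Payload 12.5 kg.
Tool frame: the origin (TCP) lies midway between the tips of the shut fingers; the grasp point (between the pads) lies 19 mm behind it; z points along the fingers, y is the line along which they close (so a half turn about z gives the same grasp; the last joint's range is limited). The gripper opens to 95 mm and grips with 3 to 60 N. Pads are 20 mm wide; open, the fingers measure 119 mm over their backs; the gripper's body (75 mm by 180 mm) begins 59 mm behind the grasp point.
Start: joints at [-1.209, 0.491, 1.559, -0, 1.092, -0.106], TCP at [281.852, -557.859, 214.661] pointing down, gripper open.
Joint ranges: [-3.1, 3.1], [-0.84, 2.19], [0.05, 2.79], [-1.13, 4.28], [0.06, 2.93], [-2.69, 2.69]. Speed limits (rad/s): [2.22, 2.22, 2.79, 3.14, 3.14, 3.14].

## Interface

Orientations are given as [roll, pitch, yaw] about the fixed x, y, z axes, in that order (R = Rz(yaw) Ry(pitch) Rx(roll)).
In Python, from cell import state, read_camera, camera_info, env gives the robot as it stands.
- The arm moves only by the tool move_arm, never from a script. Its argument "commands" is a list of rows, each a list of 3 entries, a list of its own where there are three numbers: the shift along the world's x, y, z in cm, then the turn, a rotation vector about the world's x, y, z in degrees, then the opening, from 0 (shut) to 1 (fully open). A call has 1 to 10 rows; each row shifts and turns the commanded pose from where the row before left it; what a row does not reach is not made up. A row lasts 1/10 s, in which the tool goes at most 50 mm and 8.59 degrees, less where a joint would pass 70% of its speed; a pose out of reach is approached as far as the arm can. A call with a gripper value outside its range is refused whole. The fingers move at their own pace and stop on an object; the grip force is fixed at half the most. Time passes only in rows, so rows that do not move let the fingers close. It gives the time, the measured TCP pose, the force, the opening and the grip force at its end, in the units of the state.
- state(): the state, without advancing time (a new reading comes with each control period).
- read_camera(name): name is "side" or "top" or "wrist"; returns the picture (480x640x3 uint8, blue, green, red); there is no depth.
- camera_info(name): a dict with "K" (3x3 intrinsics, pixels), "cam_to_world" (4x4, takes a point from camera to world coordinates). Camera axes: x right, y down, z forward; pixel columns grow to the right and rows downward; lengths in mm; the calibration is good to about 2 mm. A picture is of the moment at which its call begins: read the wrist's pose just before it. camera_info takes no time and is no camera call; for the wrist camera it gives the pose at the moment of the call.
- env.job_done(): hands the job in; it is judged then, once.
The state is a dict: "t": time; "joints": joint angles; "qvel": joint speeds; "tau": joint torques, N m; "eef_pos": TCP position; "tcp_rot": TCP orientation; "ft_force": force on the tool from outside, world axes, zero at the start; "moment": the same for the moment, N m; "opening": opening from 0.0 (shut) to 1.0 (fully open); "grip_force": force on a finger pad.
Only numpy, scipy, OpenCV 4.12 (cv2) and the standard library are available. Lean on these libraries where they do the work, as an engineer would, in place of code of your own. Each camera call takes 0.05 s, during which the arm holds its last target. There are 200 camera calls.

## Working session

There is one attempt and no reset: what is moved stays moved. The work goes in short steps, Python scripts to look and compute and a tool call to move; the robot and the scene stay as the last step left them, time stands still between calls to the robot, and variables do not carry over. Pictures are saved under pics/ and viewed, at most 12 in all, crops included, and the job is handed in when it is done.

Besides the shell and the picture viewer there is one more tool, called as name(argument=value, ...), one argument or row to a line, values as JSON. move_arm: Moves the arm, as the interface text tells. Its arguments: {"type":"object","properties":{"commands":{"type":"array"}},"required":["commands"]}

```bash
mkdir -p pics; ls; python3 - <<'E'
from cell import *
import cv2
print(state())
for n in ("side","top"):
    cv2.imwrite(f"pics/{n}0.png",read_camera(n)); c=camera_info(n); print(n,c["K"],c["cam_to_world"])
E
```

```text
pics
{'t': 0.0, 'joints': array([-1.20859572e+00,  4.91544492e-01,  1.55950578e+00,  1.26366251e-06,
        1.09169403e+00, -1.05577696e-01]), 'qvel': array([ 1.11259548e-03, -3.27313132e-04,  1.58442818e-04,  1.88753372e-03,
        9.32285350e-05, -2.24344032e-04]), 'tau': array([ 1.60232968e-03, -6.12638998e+01, -2.58180428e+01,  6.92947721e-02,
        4.83002071e-02, -1.61325006e-04]), 'eef_pos': array([ 281.75179147, -557.58647081,  214.05171527]), 'tcp_rot': array([-3.14044754e+00, -1.22476883e-04,  4.67777654e-01]), 'ft_force': array([-0.26977316, -0.69227516, -0.0194388 ]), 'moment': array([ 0.021594  ,  0.01359364, -0.00098739]), 'grip_force': 0.0, 'opening': 1.0005133477742045}
side [[528.16343059   0.         321.51298076]
 [  0.         528.16343059 245.81508666]
 [  0.           0.           1.        ]] [[-9.93299511e-01 -3.88083599e-02  1.08857670e-01  3.81727883e+02]
 [-1.14049149e-01  4.81403331e-01 -8.69047538e-01  8.92684640e+02]
 [-1.86781355e-02 -8.75639620e-01 -4.82603754e-01  6.04652835e+02]
 [ 0.00000000e+00  0.00000000e+00  0.00000000e+00  1.00000000e+00]]
top [[483.32787811   0.         324.10893446]
 [  0.         483.32787811 237.77582547]
 [  0.           0.           1.        ]] [[-3.54392179e-03 -9.96669964e-01  8.14642513e-02  4.37700543e+02]
 [-9.99987709e-01  3.24964839e-03 -3.74460307e-03 -2.51493177e+01]
 [ 3.46740323e-03 -8.14765206e-02 -9.96669230e-01  1.06459758e+03]
 [ 0.00000000e+00  0.00000000e+00  0.00000000e+00  1.00000000e+00]]
```

View pics/side0.png

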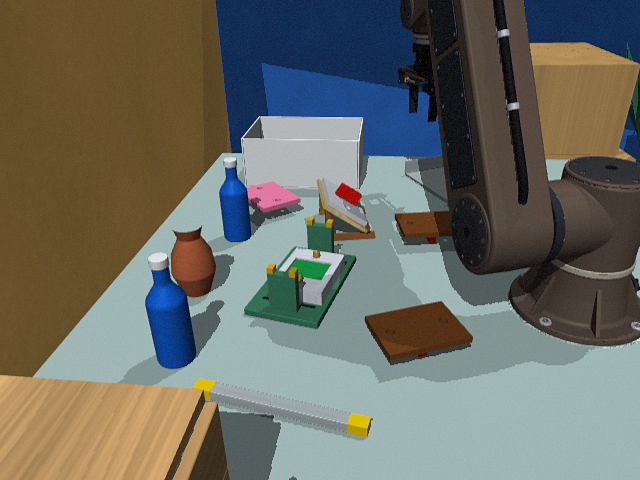

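View pics/top0.png

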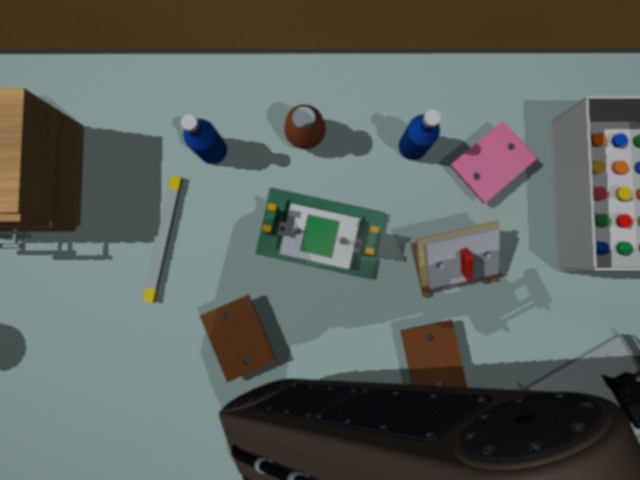

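Side view: the bar has yellow ends at (204,388) and (360,425), the bed is at (300,285), and the stand with the red handle is at (345,195). In the top view the bed is at (322,234), the red handle at (467,264), and the bar runs from (175,183) to (150,295).
Plate candidates in the top view: grey with red handle (462,257), pink (495,162), brown (240,338) and brown (433,355). Only the grey one lies on the sloping stand with its handle showing. I'll confirm it in an enlarged crop.

```bash
python3 - <<'E'
import cv2,numpy as np
t=cv2.imread("pics/top0.png");s=cv2.imread("pics/side0.png")
c=lambda im,x,y,w,h:cv2.resize(im[y:y+h,x:x+w],(400,300),interpolation=cv2.INTER_CUBIC)
cv2.imwrite("pics/comp.png",np.vstack([np.hstack([c(t,400,210,120,90),c(t,250,180,144,108)]),np.hstack([c(s,300,165,100,75),c(s,240,210,160,120)])]))
E
```

```text
(no output)
```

View pics/comp.png

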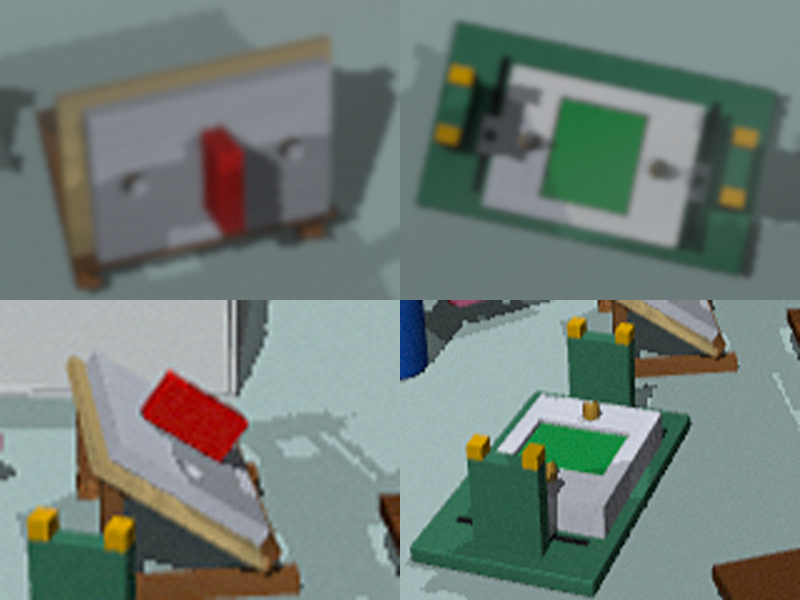

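The crop confirms the target: a grey plate with two holes and a red rib on the sloping board (handle top near full-image (465,250)). The lower half shows its pins at about (297,231) and (345,240).

```bash
cat > h.py <<'E'
import cv2,numpy as np
from cell import *
def ray(n,uv,ci=None):
    c=ci or camera_info(n);T=c["cam_to_world"]
    d=T[:3,:3]@np.linalg.solve(c["K"],[uv[0],uv[1],1]);return T[:3,3],d
def onz(n,uv,z,ci=None):
    o,d=ray(n,uv,ci);return o+d*(z-o[2])/d[2]
def tri(r):
    A=0;b=0
    for o,d in r:
        d=d/np.linalg.norm(d);P=np.eye(3)-np.outer(d,d);A=A+P;b=b+P@o
    return np.linalg.solve(A,b)
def proj(n,p,ci=None):
    c=ci or camera_info(n);q=np.linalg.inv(c["cam_to_world"])@np.append(p,1);q=c["K"]@q[:3];return q[:2]/q[2]
def blobs(im,lo,hi,amin=15,roi=None):
    h=cv2.cvtColor(im,cv2.COLOR_BGR2HSV)
    m=cv2.inRange(h,lo,hi)
    if lo[0]==0: m|=cv2.inRange(h,(174,)+tuple(lo[1:]),(180,255,255))
    if roi: k=np.zeros_like(m);x,y,w,g=roi;k[y:y+g,x:x+w]=1;m=m*k
    cs=cv2.findContours(m,cv2.RETR_EXTERNAL,cv2.CHAIN_APPROX_NONE)[0]
    return [c for c in cs if cv2.contourArea(c)>=amin]
E
python3 - <<'E'
from h import *
np.set_printoptions(precision=1,suppress=True)
t=cv2.imread("pics/top0.png");s=cv2.imread("pics/side0.png")
for n,im in(("top",t),("side",s)):
  for nm,lo,hi,a,roi in(("yel",(20,150,100),(32,255,255),8,None),("red",(0,200,80),(4,255,255),20,None),("green",(62,80,30),(88,255,255),200,None)):
    for c in blobs(im,lo,hi,a,roi):
        r=cv2.minAreaRect(c);print(n,nm,cv2.contourArea(c),r, cv2.boundingRect(c))
        if n=="top":
            z={"yel":105,"red":92,"green":15}[nm]
            if nm=="yel" and r[0][0]<200: z=18
            M=np.array([onz(n,p,z)[:2] for p in c.reshape(-1,2)],np.float32)
            print("   world rect",cv2.minAreaRect(M))
        if nm!="green":print("   ",cv2.approxPolyDP(c,2,True).reshape(-1,2).tolist())
E
```

```text
top yel 104.5 ((149.26922607421875, 294.65386962890625), (10.198039054870605, 12.159199714660645), 11.309932708740234) (144, 288, 12, 14)
   world rect ((401.81585693359375, 347.0540771484375), (22.00568389892578, 25.83138084411621), 78.59021759033203)
    [[147, 288], [144, 299], [153, 301], [155, 290]]
top yel 25.5 ((369.5, 250.5), (5.0, 7.0), 90.0) (366, 248, 8, 6)
   world rect ((490.4358825683594, -118.91981506347656), (13.921899795532227, 9.953933715820312), 89.39241790771484)
    [[366, 249], [368, 253], [373, 251]]
top yel 21.5 ((374.0, 229.0), (4.0, 6.0), 90.0) (371, 227, 7, 5)
   world rect ((533.3837280273438, -128.38629150390625), (12.013716697692871, 8.021449089050293), 89.81600952148438)
    [[371, 227], [372, 231], [377, 230]]
top yel 35.0 ((266.5, 228.0), (6.0, 7.0), 90.0) (263, 225, 8, 7)
   world rect ((536.0751342773438, 86.07946014404297), (14.030620574951172, 12.02706241607666), 89.81854248046875)
    [[264, 225], [263, 230], [269, 231], [270, 226]]
top yel 40.5 ((271.5882568359375, 206.6470947265625), (8.246211051940918, 6.305926322937012), 14.03624439239502) (2
[... 2648 characters left out ...]
.0 ((329.5, 223.0), (8.0, 7.0), 90.0) (326, 219, 8, 9)
    [[328, 219], [326, 226], [331, 227], [333, 220]]
side yel 30.0 ((310.0, 220.5), (7.0, 6.0), 90.0) (307, 217, 7, 8)
    [[313, 217], [307, 219], [307, 224], [311, 224]]
side red 265.0 ((348.1911926269531, 194.0146942138672), (24.009801864624023, 12.519397735595703), 30.963756561279297) (336, 183, 26, 22)
    [[342, 183], [336, 194], [355, 204], [360, 194]]
side green 3292.5 ((299.84600830078125, 284.90972900390625), (73.0020980834961, 105.66561889648438), 30.379125595092773) (244, 247, 112, 82)
side green 620.5 ((320.5, 237.0), (27.0, 30.0), 0.0) (307, 222, 28, 31)
side green 268.5 ((634.0, 110.0), (10.0, 64.0), 0.0) (629, 78, 11, 65)
```

```bash
python3 - <<'E'
from h import *
np.set_printoptions(precision=3,suppress=True)
c=camera_info("wrist");T=c["cam_to_world"];print(c["K"])
from scipy.spatial.transform import Rotation as R
s=state();R0=R.from_euler("xyz",s["tcp_rot"]).as_matrix()
print("cam in tool",R0.T@(T[:3,3]-s["eef_pos"]),R0.T@T[:3,:3])
for p in((296.8,230.4),(343.6,240.5)):print("pin",onz("top",p,61))
print("tile",onz("top",(319.4,235.7),42))
for a in (80,92,100):print("handle",a,onz("top",(467,264),a),proj("side",onz("top",(467,264),a)))
for nm,p,z in(("b1",(217,157),10),("b2",(412,152),10),("vase",(305,125),70)):print(nm,onz("top",p,z))
E
```

```text
[[415.252   0.    325.133]
 [  0.    415.252 236.018]
 [  0.      0.      1.   ]]
cam in tool [  83.868    0.179 -170.528] [[-0.001 -0.955 -0.297]
 [ 1.    -0.001 -0.   ]
 [ 0.    -0.297  0.955]]
pin [535.351  27.98   61.   ]
pin [513.906 -69.494  61.   ]
tile [525.739 -19.008  42.   ]
handle 80 [ 463.633 -319.726   80.   ] [348.294 194.663]
handle 92 [ 463.317 -316.136   92.   ] [348.349 190.769]
handle 100 [ 463.106 -313.743  100.   ] [348.385 188.144]
b1 [704.418 207.801  10.   ]
b2 [ 714.568 -225.163   10.   ]
vase [757.258  10.486  70.   ]
```

move_arm(
  commands=[
    [[1.6,3.2,0],[0,0,-7.3],1],
    [[1.6,3.2,0],[0,0,-7.3],1],
    [[1.6,3.2,0],[1.48,-6.84,0],1],
    [[1.6,3.2,-0.6],[1.48,-6.84,0],1],
    [[1.6,3.2,-0.6],[1.48,-6.84,0],1],
    [[1.7,3.3,-0.6],[1.48,-6.84,0],1],
    [[1.7,3.4,-0.6],[1.48,-6.84,0],1],
    [[0,0,0],[0,0,0],1],
    [[0,0,0],[0,0,0],1],
    [[0,0,0],[0,0,0],1],
  ],
)

```text
t: 1.1
eef_pos: [395.7, -332.4, 191.0]
tcp_rot: [3.14, -0.608, 0.214]
ft_force: [0.4, 0.2, 0.0]
opening: 0.997
grip_force: 0.0
```

```bash
python3 - <<'E'
from h import *
np.set_printoptions(precision=3,suppress=True)
s=state();c=camera_info("wrist");im=read_camera("wrist");cv2.imwrite("pics/w1.png",im)
np.savez("w1.npz",K=c["K"],T=c["cam_to_world"])
print(s["eef_pos"],s["tcp_rot"],s["joints"],s["ft_force"])
for b in blobs(im,(0,180,60),(5,255,255),100):print(cv2.boundingRect(b),cv2.approxPolyDP(b,4,True).reshape(-1,2).tolist())
E
```

```text
[ 395.722 -332.402  191.021] [ 3.14  -0.608  0.214] [-1.132  0.337  2.08   0.893  0.796 -0.444] [0.438 0.241 0.035]
(315, 188, 22, 86) [[318, 188], [316, 272], [335, 273], [335, 189]]
```

View pics/w1.png

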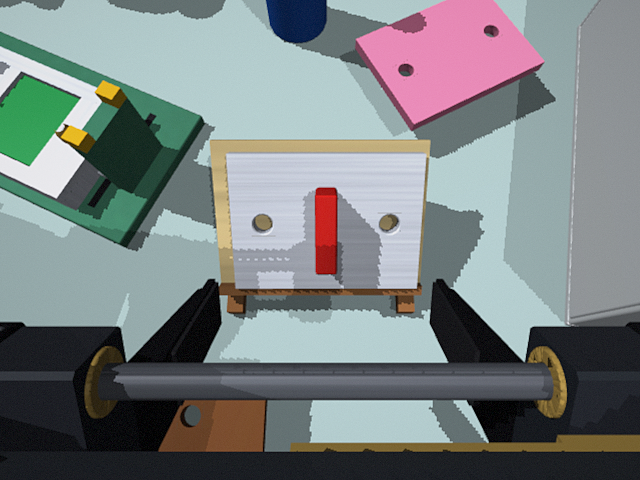

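The wrist view shows the plate with its holes at (262,222) and (389,222) and the red rib between them, from (318,188) to (335,273). The rib is square to the tool.

```bash
python3 - <<'E'
from h import *
np.set_printoptions(precision=2,suppress=True)
from scipy.spatial.transform import Rotation as R
im=cv2.imread("pics/w1.png");d=np.load("w1.npz");ci={"K":d["K"],"cam_to_world":d["T"]}
s=state();Rt=R.from_euler("xyz",s["tcp_rot"]).as_matrix();p0=s["eef_pos"]
h=cv2.cvtColor(im,cv2.COLOR_BGR2HSV)
for b in blobs(im,(8,40,20),(35,255,255),60,(240,200,170,50)):
    print("hole",cv2.boundingRect(b),cv2.minEnclosingCircle(b))
m=cv2.inRange(h,(0,0,60),(180,40,255));m[:, :215]=0;m[:,440:]=0;m[:145]=0;m[293:]=0
def T(uv,z):  # on tool plane z
    o,v=ray("w",uv,ci);o=Rt.T@(o-p0);v=Rt.T@v;return o+v*(z-o[2])/v[2]
a,b=(262.3,222.5),(389.3,222.5)
for z in (140,145,150,155,160,165):
    A,B=T(a,z),T(b,z);print(z,np.linalg.norm(A-B),(A+B)/2, "rib top",[T(q,z-32)[:2] for q in((316,272),(335,273),(318,194),(335,195))],
     "edge",[T(q,z)[:2] for q in((226,153),(424,153),(237,289),(416,289))])
g=cv2.cvtColor(im,cv2.COLOR_BGR2GRAY);print(h[180:200,326].tolist())
# triangulate hole mid/handle w top cam
E
```

```text
hole (380, 215, 17, 15) ((388.0, 222.0), 8.944372177124023)
hole (255, 215, 17, 15) ((263.0, 222.0), 8.944372177124023)
140 98.52585691383898 [ -1.65   0.89 140.  ] rib top [array([-29.88,  -6.25]), array([-30.67,   7.48]), array([27.34, -4.48]), array([26.64,  7.1 ])] edge [array([ 51.55, -72.73]), array([51.47, 73.33]), array([-57.89, -71.58]), array([-57.98,  74.51])]
145 100.11158766865103 [ -3.03   0.9  145.  ] rib top [array([-31.93,  -6.37]), array([-32.73,   7.61]), array([26.32, -4.57]), array([25.61,  7.23])] edge [array([ 51.02, -73.9 ]), array([50.95, 74.51]), array([-60.18, -72.74]), array([-60.27,  75.7 ])]
150 101.69731842346306 [ -4.42   0.91 150.  ] rib top [array([-33.98,  -6.49]), array([-34.79,   7.74]), array([25.3 , -4.66]), array([24.57,  7.35])] edge [array([ 50.5 , -75.08]), array([50.42, 75.68]), array([-62.46, -73.9 ]), array([-62.55,  76.9 ])]
155 103.2830491782751 [ -5.8    0.92 155.  ] rib top [array([-36.03,  -6.6 ]), array([-36.86,   7.87]), array([24.27, -4.74]), array([23.54,  7.47])] edge [array([ 49.97, -76.26]), array([49.89, 76.86]), array([-64.7
[... 156 characters left out ...]
 -4.83]), array([22.5 ,  7.59])] edge [array([ 49.45, -77.43]), array([49.37, 78.03]), array([-67.04, -76.21]), array([-67.13,  79.28])]
165 106.45451068789919 [ -8.56   0.93 165.  ] rib top [array([-40.12,  -6.84]), array([-40.98,   8.12]), array([22.23, -4.92]), array([21.47,  7.71])] edge [array([ 48.92, -78.61]), array([48.84, 79.21]), array([-69.33, -77.37]), array([-69.42,  80.48])]
[[112, 22, 219], [115, 21, 218], [108, 22, 211], [113, 21, 209], [110, 21, 214], [106, 28, 219], [125, 14, 200], [175, 70, 168], [1, 250, 147], [0, 226, 151], [0, 211, 156], [1, 228, 153], [0, 216, 157], [0, 218, 153], [0, 219, 154], [1, 219, 196], [1, 220, 226], [1, 217, 212], [1, 216, 201], [1, 215, 202]]
```

move_arm(
  commands=[
    [[1.4,0.2,-2.6],[0,0,0],1],
    [[1.85,0.4,-2.75],[0,0,0],1],
    [[1.85,0.4,-2.75],[0,0,0],1],
    [[1.4,0.35,-2.1],[0,0,0],1],
    [[0.75,0.15,-1.1],[0,0,0],1],
    [[0.4,0.09,-0.57],[0,0,0],1],
    [[0,0,0],[0,0,0],1],
    [[0,0,0],[0,0,0],1],
  ],
)

```text
t: 1.95
eef_pos: [472.2, -315.8, 72.6]
tcp_rot: [3.141, -0.61, 0.214]
ft_force: [0.1, -0.4, -0.1]
opening: 0.998
grip_force: 0.0
```

```bash
python3 - <<'E'
from h import *
s=state();im=read_camera("wrist");im2=read_camera("side");cv2.imwrite("pics/w2.png",np.hstack([cv2.resize(im,(400,300)),cv2.resize(im2[140:260,280:440],(400,300))]))
print(s["eef_pos"],s["tcp_rot"],s["ft_force"],s["moment"])
for b in blobs(im,(0,180,60),(5,255,255),100):print(cv2.boundingRect(b),cv2.approxPolyDP(b,4,True).reshape(-1,2).tolist())
E
```

```text
[ 472.18298386 -315.75186943   72.55977502] [ 3.14082528 -0.60963183  0.21360316] [ 0.0861454  -0.38388739 -0.05696215] [-0.02159362  0.33691047  0.03905613]
(306, 240, 42, 123) [[310, 241], [308, 362], [346, 362], [344, 243]]
```

View pics/w2.png

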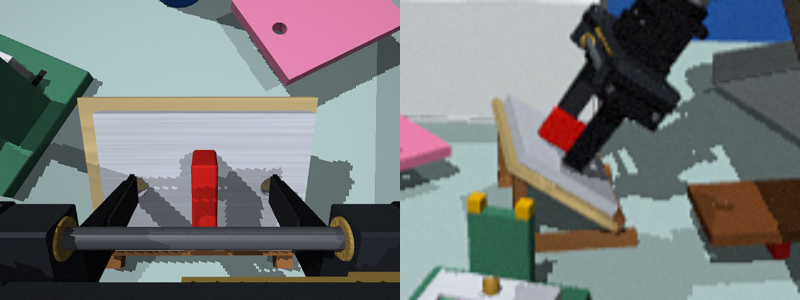

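The fingers straddle the rib in the wrist view (rib at (204,190) in the half-size picture), and the side view shows the near finger at rib centre just above the plate. Closing.

move_arm(
  commands=[
    [[0,0,0],[0,0,0],0],
    [[0,0,0],[0,0,0],0],
    [[0,0,0],[0,0,0],0],
    [[0,0,0],[0,0,0],0],
    [[0,0,0],[0,0,0],0],
    [[0,0,0],[0,0,0],0],
    [[0,0,0],[0,0,0],0],
    [[0,0,0],[0,0,0],0],
  ],
)

```text
t: 2.85
eef_pos: [472.2, -315.3, 72.0]
tcp_rot: [-3.141, -0.609, 0.213]
ft_force: [0.1, -0.3, -0.2]
opening: 0.384
grip_force: 0.0
```

move_arm(
  commands=[
    [[0,0,0],[0,0,0],0],
    [[0,0,0],[0,0,0],0],
    [[0,0,0],[0,0,0],0],
    [[0,0,0],[0,0,0],0],
    [[0,0,0],[0,0,0],0],
    [[0,0,0],[0,0,0],0],
  ],
)

```text
t: 3.45
eef_pos: [472.2, -315.5, 72.0]
tcp_rot: [3.141, -0.609, 0.213]
ft_force: [1.4, -1.7, -1.1]
opening: 0.17
grip_force: 30.0
```

move_arm(
  commands=[
    [[-0.4,-0.1,0.6],[0,0,0],0],
    [[-0.8,-0.2,1.2],[0,0,0],0],
    [[-1.1,-0.25,1.6],[0,0,0],0],
    [[-1.4,-0.3,2.0],[0,0,0],0],
    [[-1.4,-0.3,2.5],[0,0,0],0],
    [[-1.0,0,3.0],[0,0,0],0],
    [[0,0,3.0],[0,0,0],0],
    [[0,0,0],[0,0,0],0],
    [[0,0,0],[0,0,0],0],
  ],
)

```text
t: 4.35
eef_pos: [410.7, -326.4, 210.7]
tcp_rot: [3.141, -0.609, 0.214]
ft_force: [-1.8, 0.8, -5.2]
opening: 0.165
grip_force: 30.0
```

move_arm(
  commands=[
    [[0.6,1.5,0],[-1.48,6.82,0],0],
    [[1.2,3.2,0],[-1.48,6.82,0],0],
    [[1.2,3.5,0],[-1.48,6.82,0],0],
    [[1.2,3.5,0],[-1.48,6.82,0],0],
    [[1.2,3.5,0],[-1.48,6.82,0],0],
    [[1.2,3.5,0],[0,0,-8.27],0],
    [[1.2,3.5,0],[0,0,-8.27],0],
    [[1.2,3.5,0],[0,0,-8.27],0],
    [[1.2,3.0,0],[0,0,0],0],
    [[1.2,1.9,0],[0,0,0],0],
  ],
)

```text
t: 5.35
eef_pos: [515.0, -44.5, 207.5]
tcp_rot: [-3.127, -0.071, -0.186]
ft_force: [-0.4, -1.2, -3.7]
opening: 0.167
grip_force: 30.0
```

move_arm(
  commands=[
    [[0,0,0],[0,0,0],0],
    [[0,0,0],[0,0,0],0],
    [[0,0,0],[0,0,0],0],
  ],
)

```text
t: 5.65
eef_pos: [515.1, -47.5, 208.6]
tcp_rot: [-3.128, -0.073, -0.188]
ft_force: [-0.4, 0.4, -4.6]
opening: 0.169
grip_force: 30.0
```

```bash
python3 - <<'E'
from h import *
np.set_printoptions(precision=4,suppress=True)
s=state();c=camera_info("wrist");im=read_camera("wrist");cv2.imwrite("pics/w3.png",im)
np.savez("w3.npz",K=c["K"],T=c["cam_to_world"],p=s["eef_pos"],r=s["tcp_rot"])
im2=read_camera("side");cv2.imwrite("pics/s3.png",im2);cv2.imwrite("pics/t3.png",read_camera("top"))
print(s["eef_pos"],s["tcp_rot"],s["ft_force"],s["moment"])
v=np.zeros((480,800,3),np.uint8);v[:,:400]=np.vstack([cv2.resize(im,(400,300)),v[:180,:400]]);v[:,400:]=im2[90:330,200:400].repeat(2,0).repeat(2,1)
cv2.imwrite("pics/c3.png",v)
E
```

```text
[515.075  -47.477  208.5958] [-3.1281 -0.0728 -0.1883] [-0.3567  0.3683 -4.6426] [0.0068 0.1223 0.0018]
```

View pics/c3.png

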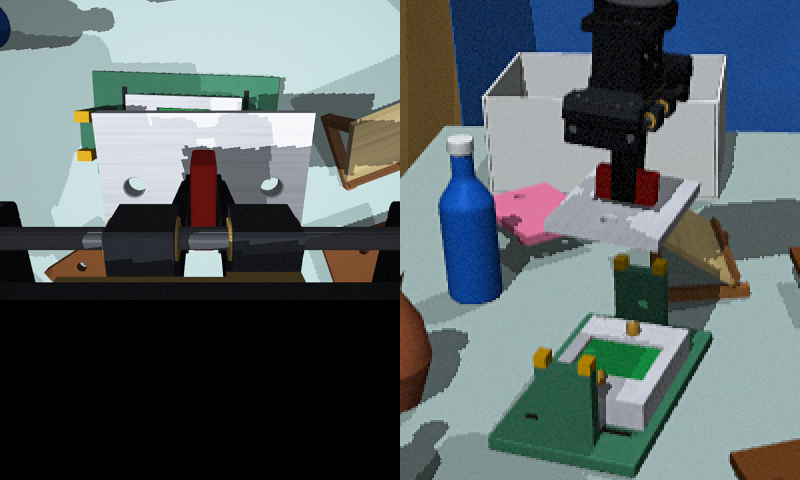

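The plate hangs from the gripper in both views, clear of the bed. Some of the turn is still missing. Next I'll back off toward the robot so the wrist camera sees the pins.

```bash
python3 - <<'E'
from h import *
np.set_printoptions(precision=3,suppress=True)
from scipy.spatial.transform import Rotation as R
s=state();Rc=R.from_euler("xyz",s["tcp_rot"]);Rg=R.from_euler("xyz",[np.pi,0,np.radians(-12.6)])
print(np.degrees((Rg*Rc.inv()).as_rotvec()))
E
```

```text
[ 0.124  4.338 -1.782]
```

move_arm(
  commands=[
    [[-2.0,1.0,0.2],[0,1.44,-0.6],0],
    [[-2.5,1.3,0],[0,1.44,-0.6],0],
    [[-2.5,1.3,0],[0.12,1.44,-0.6],0],
    [[-2.0,1.0,0],[0,0,0],0],
    [[-0.7,0.4,0],[0,0,0],0],
    [[0,0,0],[0,0,0],0],
    [[0,0,0],[0,0,0],0],
    [[0,0,0],[0,0,0],0],
  ],
)

```text
t: 6.6
eef_pos: [419.6, 2.3, 211.8]
tcp_rot: [3.142, -0.002, -0.22]
ft_force: [-0.1, 0.2, -4.7]
opening: 0.167
grip_force: 30.0
```

```bash
python3 - <<'E'
from h import *
np.set_printoptions(precision=4,suppress=True)
s=state();c=camera_info("wrist");im=read_camera("wrist");cv2.imwrite("pics/w4.png",im)
np.savez("w4.npz",K=c["K"],T=c["cam_to_world"],p=s["eef_pos"],r=s["tcp_rot"])
print(s["eef_pos"],s["tcp_rot"],s["ft_force"])
E
```

```text
[419.6471   2.2705 211.7695] [ 3.1416 -0.0016 -0.2197] [-0.133   0.1511 -4.6841]
```

View pics/w4.png

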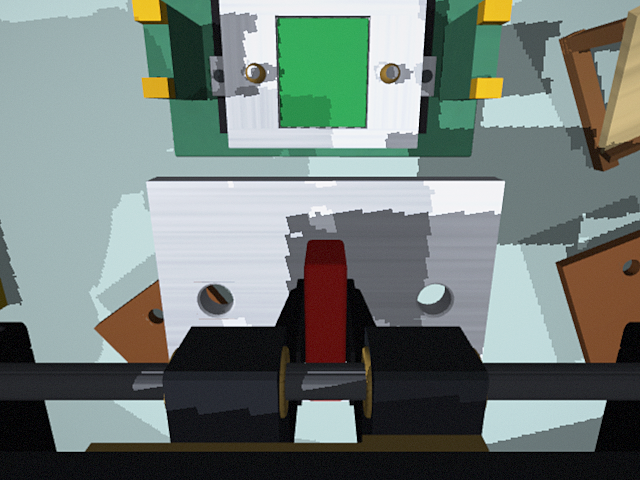

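The pins are at (256,73) and (390,72), the plate holes at (215,299) and (435,299), and the plate is square to the bed.

```bash
python3 - <<'E'
from h import *
np.set_printoptions(precision=2,suppress=True)
im=cv2.imread("pics/w4.png");d=np.load("w4.npz");ci={"K":d["K"],"cam_to_world":d["T"]};p=d["p"]
W=lambda uv,z:onz("w",uv,z,ci)
cs=[]
for b in blobs(im,(12,90,30),(30,255,255),30,(235,50,180,50)):
    (c,r)=cv2.minEnclosingCircle(b);print("pin",c,r,cv2.boundingRect(b),W(c,55));cs.append(W(c,55))
ho=[]
e=cv2.Canny(cv2.cvtColor(im,cv2.COLOR_BGR2GRAY),60,150)
for x0 in(190,410):
    roi=e[275:325,x0:x0+52];k=cv2.findNonZero(roi);k=k.reshape(-1,2)+[x0,275]
    g=cv2.HoughCircles(cv2.cvtColor(im,cv2.COLOR_BGR2GRAY)[270:330,x0-5:x0+57],cv2.HOUGH_GRADIENT,1.2,50,param1=150,param2=12,minRadius=12,maxRadius=24)
    print("hough",None if g is None else g[0]+[x0-5,270,0]); ho.append(g[0][0][:2]+[x0-5,270])
for zt in (200,207,212):
    A,B=W(ho[0],zt),W(ho[1],zt);print(zt,np.linalg.norm(A-B),(A+B)/2-p,np.degrees(np.arctan2(*(A-B)[:2])))
# plate top face far corners on top plane
for q in((148,182),(504,182)):print("corner",W(q,207)-p)
# tile centre: corners
m=blobs(im,(55,150,60),(75,255,255),2000)
for b in m:
  r=cv2.minAreaRect(np.array([W(q,42)[:2] for q in b.reshape(-1,2)],np.float32));print("tile",r)
for b in blobs(im,(20,180,120),(30,255,255),100):
    print("horn",cv2.boundingRect(b),cv2.approxPolyDP(b,3,True).reshape(-1,2).tolist())
cv2.imwrite("pics/w4c.png",np.vstack([cv2.resize(im[45:100,225:425],(800,220),interpolation=2),cv2.resize(im[265:335,180:470],(800,193),interpolation=2)]))
E
```

```text
pin (389.0, 72.5) 10.30786418914795 (380, 64, 20, 19) [515.03 -67.7   55.  ]
pin (255.0, 73.0) 10.295730590820312 (246, 63, 20, 20) [536.24  28.6   55.  ]
hough [[213.2  299.4   16.56]]
hough [[434.4  299.4   15.24]]
200 106.7773615133822 [ -4.55   1.25 -11.77] 12.62935775381315
207 102.6802621441765 [-1.24  0.49 -4.77] 12.629357753813142
212 99.75376259474385 [ 1.13 -0.06  0.23] 12.629357753813135
corner [68.6  61.38 -4.77]
corner [ 35.52 -86.31  -4.77]
tile ((525.6889038085938, -19.84893035888672), (67.48646545410156, 77.13516998291016), 77.37671661376953)
horn (470, 78, 33, 21) [[471, 80], [470, 97], [500, 96], [501, 78]]
horn (142, 77, 27, 21) [[166, 78], [142, 78], [144, 96], [168, 97]]
horn (477, 0, 35, 24) [[479, 3], [477, 23], [509, 19], [511, 0]]
horn (132, 0, 29, 21) [[132, 0], [135, 20], [160, 20], [158, 0]]
```

View pics/w4c.png

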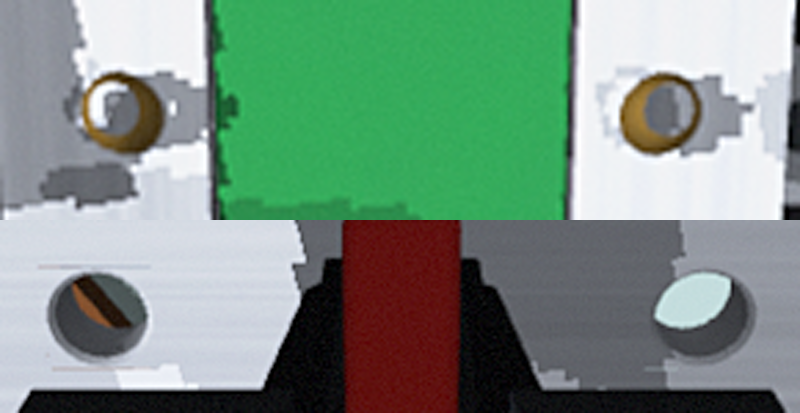

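move_arm(
  commands=[
    [[1.5,-0.3,0],[0,0,0],0],
    [[2.5,-0.5,0],[0,0,0],0],
    [[2.5,-0.5,0],[0,0,0],0],
    [[2.5,-0.5,-2],[0,0,0],0],
    [[1.5,-0.3,-3],[0,0,0],0],
    [[0.15,-0.06,-3],[0,0,0],0],
    [[0,0,-2.5],[0,0,0],0],
    [[0,0,-1.4],[0,0,0],0],
    [[0,0,0],[0,0,0],0],
    [[0,0,0],[0,0,0],0],
  ],
)

```text
t: 7.65
eef_pos: [525.7, -19.1, 92.8]
tcp_rot: [3.142, -0.001, -0.219]
ft_force: [0.2, 0.5, -4.7]
opening: 0.167
grip_force: 30.0
```

```bash
python3 - <<'E'
from h import *
np.set_printoptions(precision=3,suppress=True)
d=np.load("w4.npz");ci={"K":d["K"],"cam_to_world":d["T"]}
A,B=onz("w",(253.3,71.8),61,ci),onz("w",(393,72),61,ci);print("tips",A,B,(A+B)/2,np.linalg.norm(A-B))
s=state();print(s["eef_pos"],s["tcp_rot"],s["ft_force"])
E
```

```text
tips [536.647  28.755  61.   ] [514.476 -69.637  61.   ] [525.562 -20.441  61.   ] 100.85895815401237
[525.719 -19.075  92.807] [ 3.142 -0.001 -0.219] [ 0.216  0.508 -4.727]
```

move_arm(
  commands=[
    [[0,-0.05,-0.7],[0,0,0],0],
    [[0,0,-0.7],[0,0,0],0],
    [[0,0,-0.3],[0,0,0],0],
    [[0,0,-0.2],[0,0,0],0],
    [[0,0,-0.2],[0,0,0],0],
    [[0,0,-0.2],[0,0,0],0],
    [[0,0,0],[0,0,0],0],
  ],
)

```text
t: 8.35
eef_pos: [525.3, -19.4, 69.6]
tcp_rot: [3.142, -0.001, -0.219]
ft_force: [-0.0, -0.0, -3.0]
opening: 0.168
grip_force: 30.0
```

move_arm(
  commands=[
    [[0,0,-0.2],[0,0,0],0],
    [[0,0,-0.2],[0,0,0],0],
    [[0,0,-0.2],[0,0,0],0],
    [[0,0,-0.1],[0,0,0],0],
    [[0,0,0],[0,0,0],0],
  ],
)

```text
t: 8.85
eef_pos: [525.4, -19.4, 62.6]
tcp_rot: [3.142, -0.001, -0.219]
ft_force: [1.7, -0.1, -5.7]
opening: 0.169
grip_force: 30.0
```

move_arm(
  commands=[
    [[0,0,-0.1],[0,0,0],0],
    [[0,0,-0.1],[0,0,0],0],
    [[0,0,-0.1],[0,0,0],0],
    [[0,0,0],[0,0,0],0],
  ],
)

```text
t: 9.25
eef_pos: [525.4, -19.4, 59.7]
tcp_rot: [3.142, -0.001, -0.219]
ft_force: [2.6, -0.1, -4.3]
opening: 0.169
grip_force: 30.0
```

move_arm(
  commands=[
    [[0,0,-0.1],[0,0,0],0],
    [[0,0,-0.1],[0,0,0],0],
    [[0,0,-0.1],[0,0,0],0],
    [[0,0,0],[0,0,0],0],
  ],
)

```text
t: 9.65
eef_pos: [525.8, -19.4, 59.3]
tcp_rot: [3.142, -0.004, -0.219]
ft_force: [-7.5, -0.1, 31.8]
opening: 0.167
grip_force: 30.0
```

Contact at 59.3 mm, as predicted, so the plate is seated. I'll release it and rise.

move_arm(
  commands=[
    [[0,0,0.25],[0,0,0],0],
    [[0,0,0],[0,0,0],1],
    [[0,0,0],[0,0,0],1],
    [[0,0,0],[0,0,0],1],
    [[0,0,0],[0,0,0],1],
    [[0,0,0.5],[0,0,0],1],
    [[0,0,2.0],[0,0,0],1],
    [[0,0,4.0],[0,0,0],1],
    [[0,0,4.5],[0,0,0],1],
    [[0,0,4.5],[0,0,0],1],
  ],
)

```text
t: 10.65
eef_pos: [524.8, -19.3, 216.1]
tcp_rot: [3.142, -0.0, -0.219]
ft_force: [0.5, -0.1, 0.0]
opening: 0.868
grip_force: 0.0
```

```bash
python3 - <<'E'
from h import *
np.set_printoptions(precision=3,suppress=True)
s=state();c=camera_info("wrist");im=read_camera("wrist");im2=read_camera("side");cv2.imwrite("pics/s5.png",im2)
print(s["eef_pos"],s["tcp_rot"],s["joints"],s["opening"])
v=np.zeros((300,800,3),np.uint8);v[:,:400]=cv2.resize(im,(400,300));v[:,400:]=cv2.resize(im2[210:330,240:400],(400,300),interpolation=2)
cv2.imwrite("pics/c5.png",v)
E
```

```text
[524.832 -19.254 216.121] [ 3.142 -0.    -0.219] [-0.162  0.348  1.8   -0.     0.993  1.628] 0.8675188370477848
```

View pics/c5.png

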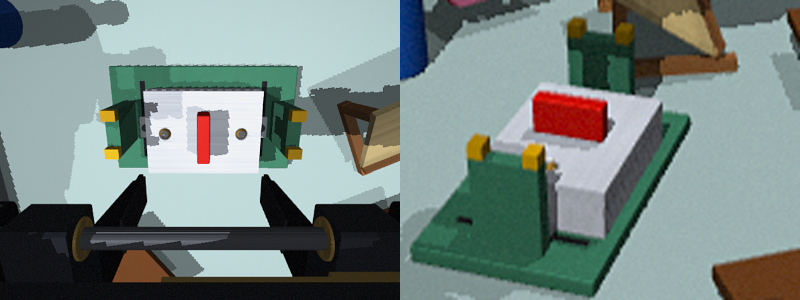

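The plate lies flush over both pins in both views: the pin tops show in the holes at (165,133) and (241,133) of the half-size picture. Now to the bar.

move_arm(
  commands=[
    [[0,2,0],[0,0,0.4],1],
    [[0,3.5,0],[0,0,0.4],1],
    [[0,4,0],[0,0,0.4],1],
    [[0,4,0],[0,0,0],1],
    [[0,4,0],[0,0,0],1],
    [[0,4,0],[0,0,0],1],
    [[0,4,-1.5],[0,0,0],1],
    [[0,4,-2],[0,0,0],1],
    [[0,3,-2],[0,0,0],1],
    [[0,1.6,-1],[0,0,0],1],
  ],
)

```text
t: 11.75
eef_pos: [524.1, 323.4, 147.1]
tcp_rot: [3.14, 0.001, -0.196]
ft_force: [-0.1, -0.5, 0.0]
opening: 0.999
grip_force: 0.0
```

move_arm(
  commands=[
    [[0,0,0],[0,0,0],1],
    [[0,0,0],[0,0,0],1],
    [[0,0,0],[0,0,0],1],
  ],
)

```text
t: 12.05
eef_pos: [525.8, 320.5, 150.2]
tcp_rot: [-3.141, -0.002, -0.199]
ft_force: [-0.2, -0.6, -0.4]
opening: 1.003
grip_force: 0.0
```

```bash
python3 - <<'E'
from h import *
np.set_printoptions(precision=3,suppress=True)
s=state();c=camera_info("wrist");im=read_camera("wrist");cv2.imwrite("pics/w6.png",im)
print(s["eef_pos"],s["tcp_rot"],s["joints"])
for b in blobs(im,(20,150,80),(32,255,255),60):
    r=cv2.minAreaRect(b);print(r,cv2.boundingRect(b),onz("w",r[0],18,c))
h=cv2.cvtColor(im,cv2.COLOR_BGR2HSV)
g=cv2.cvtColor(im,cv2.COLOR_BGR2GRAY)
for v in(120,160,200):
    row=cv2.GaussianBlur(g,(3,3),0)[v,250:400].astype(int);d=np.diff(row);print(v,[(250+i,int(d[i])) for i in np.argsort(-abs(d))[:6]])
# top-view recheck of the bar ends
E
```

```text
[525.819 320.531 150.202] [-3.141 -0.002 -0.199] [ 0.441  0.546  1.653 -0.001  0.941  2.211]
((322.0, 357.5), (9.0, 26.0), 90.0) (309, 353, 27, 10) [411.899 345.921  18.   ]
((320.9999694824219, 45.49999237060547), (46.99999237060547, 31.999996185302734), 90.0) (305, 22, 33, 48) [647.213 298.347  18.   ]
120 [(np.int64(336), -46), (np.int64(287), 44), (np.int64(286), 43), (np.int64(356), 42), (np.int64(335), -41), (np.int64(355), 41)]
160 [(np.int64(335), -48), (np.int64(296), 45), (np.int64(356), 43), (np.int64(295), 43), (np.int64(355), 42), (np.int64(336), -35)]
200 [(np.int64(335), -52), (np.int64(353), 41), (np.int64(304), 40), (np.int64(305), 30), (np.int64(336), -28), (np.int64(352), 26)]
```

View pics/w6.png

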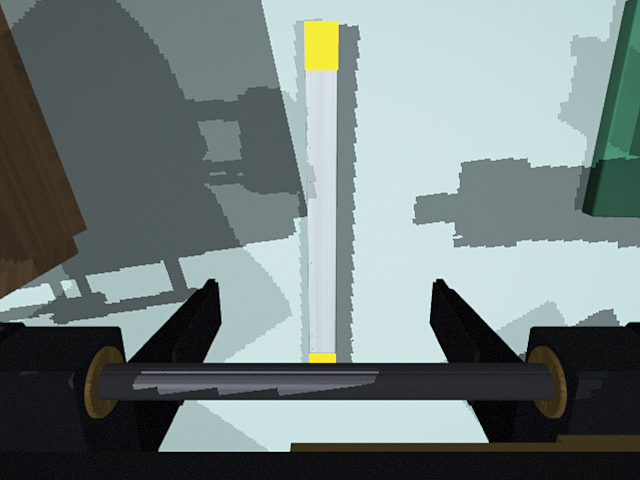

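The bar lies parallel to the tool, with yellow ends at (321,45) and (322,357), centred at about (524.5, 323) mm.

move_arm(
  commands=[
    [[-0.1,0.2,-3],[0,0,0],1],
    [[0,0,-4],[0,0,0],1],
    [[0,0,-4],[0,0,0],1],
    [[0,0,-2.2],[0,0,0],1],
    [[0,0,-1.0],[0,0,0],1],
    [[0,0,-0.3],[0,0,0],1],
    [[0,0,0],[0,0,0],1],
    [[0,0,0],[0,0,0],1],
  ],
)

```text
t: 12.9
eef_pos: [525.0, 323.8, 5.7]
tcp_rot: [-3.14, -0.003, -0.198]
ft_force: [0.7, -0.2, 0.2]
opening: 1.0
grip_force: 0.0
```

move_arm(
  commands=[
    [[0,0,-0.3],[0,0,0],1],
    [[0,0,0],[0,0,0],0],
    [[0,0,0],[0,0,0],0],
    [[0,0,0],[0,0,0],0],
    [[0,0,0],[0,0,0],0],
    [[0,0,0],[0,0,0],0],
    [[0,0,0],[0,0,0],0],
    [[0,0,0],[0,0,0],0],
    [[0,0,0],[0,0,0],0],
    [[0,0,0],[0,0,0],0],
  ],
)

```text
t: 13.9
eef_pos: [524.3, 323.7, 1.2]
tcp_rot: [3.142, -0.001, -0.198]
ft_force: [-0.2, 1.2, -0.1]
opening: 0.299
grip_force: 0.0
```

move_arm(
  commands=[
    [[0,0,0],[0,0,0],0],
    [[0,0,0],[0,0,0],0],
    [[0,0,0],[0,0,0],0],
    [[0,0,0],[0,0,0],0],
    [[0,0,0],[0,0,0],0],
  ],
)

```text
t: 14.4
eef_pos: [524.3, 323.6, 1.2]
tcp_rot: [3.142, -0.001, -0.198]
ft_force: [0.7, -0.8, -0.5]
opening: 0.228
grip_force: 30.0
```

move_arm(
  commands=[
    [[0,0,0.5],[0,0,0],0],
    [[0,0,1.5],[0,0,0],0],
    [[0,0,2.5],[0,0,0],0],
    [[-0.6,-0.8,3.5],[0,0,0],0],
    [[-0.8,-1,3.5],[0,0,0],0],
    [[-1,-1,3.5],[0,0,2],0],
    [[-1,-1,3.5],[0,0,4],0],
    [[-1,-1,3.0],[0,0,5],0],
    [[-0.8,-1,2.0],[0,0,5],0],
    [[-0.4,-0.6,1.0],[0,0,5],0],
  ],
)

```text
t: 15.4
eef_pos: [467.7, 259.1, 249.4]
tcp_rot: [-3.141, -0.004, 0.172]
ft_force: [0.6, 0.8, -4.5]
opening: 0.227
grip_force: 30.0
```

move_arm(
  commands=[
    [[0,0,0],[0,0,5.5],0],
    [[0,-0.5,0],[0,0,5.5],0],
    [[0,-1,0],[0,0,5.5],0],
    [[0,-1.5,0],[0,0,5.5],0],
    [[0,-2,0],[0,0,5.5],0],
    [[0,-2,0],[0,0,5.5],0],
    [[0,-2,0],[0,0,5.5],0],
    [[0.4,-2.5,0],[0,0,5.5],0],
    [[0.8,-2.5,0],[0,0,5.5],0],
    [[1,-2.5,0],[0,0,5.5],0],
  ],
)

```text
t: 16.4
eef_pos: [489.8, 93.7, 247.3]
tcp_rot: [3.141, -0.001, 1.132]
ft_force: [-0.1, 0.6, -4.1]
opening: 0.229
grip_force: 30.0
```

move_arm(
  commands=[
    [[1,-2.5,0],[0,0,5],0],
    [[1,-2.5,0],[0,0,4],0],
    [[1,-2.5,0],[0,0,2.5],0],
    [[0.8,-2.5,0],[0,0,1.3],0],
    [[0.4,-2.5,0],[0,0,0],0],
    [[0,-2,0],[0,0,0],0],
    [[0,-1.2,0],[0,0,0],0],
    [[0,0,0],[0,0,0],0],
    [[0,0,0],[0,0,0],0],
    [[0,0,0],[0,0,0],0],
  ],
)

```text
t: 17.4
eef_pos: [532.1, -61.5, 246.5]
tcp_rot: [3.141, -0.001, 1.352]
ft_force: [0.8, 0.5, -4.5]
opening: 0.228
grip_force: 30.0
```

```bash
python3 - <<'E'
from h import *
np.set_printoptions(precision=3,suppress=True)
s=state();c=camera_info("wrist");ct=camera_info("top");im=read_camera("wrist");t=read_camera("top");sd=read_camera("side")
cv2.imwrite("pics/w7.png",im);cv2.imwrite("pics/t7.png",t);cv2.imwrite("pics/s7.png",sd)
print(s["eef_pos"],s["tcp_rot"],s["ft_force"],s["opening"])
zb=s["eef_pos"][2]+17
for n,i,ci in(("wrist",im,c),("top",t,ct)):
  for b in blobs(i,(20,150,80),(32,255,255),15):
    r=cv2.minAreaRect(b);print(n,r,"on bar",onz(n,r[0],zb,ci),"on horn",onz(n,r[0],105,ci))
v=np.zeros((300,800,3),np.uint8);v[:,:400]=cv2.resize(im,(400,300));v[:,400:]=cv2.resize(sd[90:330,180:500],(400,300),interpolation=2)
cv2.imwrite("pics/c7.png",v)
E
```

```text
[532.132 -61.527 246.474] [ 3.141 -0.001  1.352] [ 0.811  0.514 -4.478] 0.22806405907341573
wrist ((311.0, 447.0), (8.0, 44.0), 90.0) on bar [ 511.204 -123.893  263.474] on horn [ 471.164 -272.555  105.   ]
wrist ((254.0, 446.5), (7.0, 32.0), 90.0) on bar [ 485.702 -117.932  263.474] on horn [ 419.356 -260.445  105.   ]
wrist ((191.5, 446.5), (7.0, 29.0), 90.0) on bar [ 457.664 -111.7    263.474] on horn [ 362.396 -247.785  105.   ]
wrist ((135.73001098632812, 444.60992431640625), (7.636753559112549, 40.587928771972656), 81.8698959350586) on bar [ 433.018 -105.119  263.474] on horn [ 312.326 -234.414  105.   ]
wrist ((425.0, 443.0), (16.0, 150.0), 90.0) on bar [ 562.686 -133.004  263.474] on horn [ 575.752 -291.065  105.   ]
wrist ((383.5, 397.0), (5.0, 10.0), 0.0) on bar [ 548.566 -104.19   263.474] on horn [ 547.066 -232.527  105.   ]
wrist ((266.5, 396.5), (5.0, 33.0), 0.0) on bar [498.362 -92.759 263.474] on horn [ 445.076 -209.305  105.   ]
wrist ((381.468017578125, 358.8240051269531), (21.824026107788086, 4.9193501472473145), 79.69515228271484) on bar [551.143 -84.926 263.474] 
[... 469 characters left out ...]
4453), (12.74754810333252, 10.39415454864502), 11.309932708740234) on bar [ 502.621 -183.641  263.474] on horn [ 515.464 -214.993  105.   ]
top ((267.0, 228.5), (7.0, 8.0), 90.0) on bar [518.987  66.871 263.474] on horn [535.067  85.074 105.   ]
top ((270.269287109375, 205.15386962890625), (16.277639389038086, 14.316478729248047), 11.309932708740234) on bar [558.188  61.647 263.474] on horn [582.023  78.817 105.   ]
top ((623.7500610351562, 193.25003051757812), (12.727920532226562, 12.020814895629883), 45.0) on bar [ 576.563 -531.62   263.474] on horn [ 604.032 -631.807  105.   ]
top ((598.0, 166.5), (11.0, 10.0), 90.0) on bar [ 622.298 -490.563  263.474] on horn [ 658.814 -582.629  105.   ]
```

View pics/c7.png

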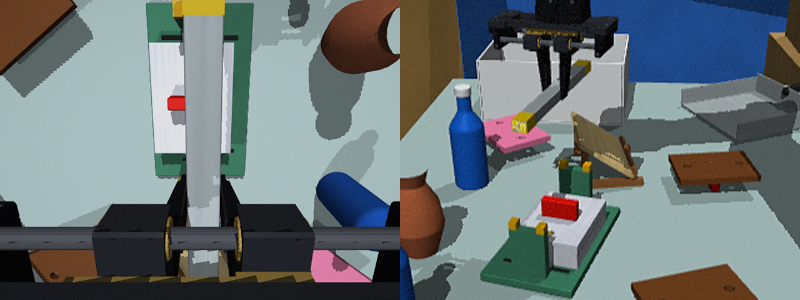

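The bar is held level and parallel to the bed's long axis, but about 40 mm too far to -y. I'll refine the bed middle from the earlier wrist views.

```bash
python3 - <<'E'
from h import *
np.set_printoptions(precision=2,suppress=True)
from scipy.spatial.transform import Rotation as R
d=np.load("w4.npz");c4={"K":d["K"],"cam_to_world":d["T"]}
R4=R.from_euler("xyz",d["r"]).as_matrix();cit=np.eye(4);cit[:3,:3]=R4.T@d["T"][:3,:3];cit[:3,3]=R4.T@(d["T"][:3,3]-d["p"])
Tt=np.eye(4);Tt[:3,:3]=R.from_euler("xyz",[np.pi,0,-.219]).as_matrix();Tt[:3,3]=[524.832,-19.254,216.121]
c5={"K":d["K"],"cam_to_world":Tt@cit}
B=np.array([534.6,-21.4]);ex=np.array([np.cos(.2199),-np.sin(.2199)]);ey=np.array([np.sin(.2199),np.cos(.2199)])
def show(tag,im,sc,c):
  for b in blobs(im,(20,150,80),(32,255,255),30):
    bb=cv2.boundingRect(b);q=np.array([onz("w",(p+.5)*sc-.5,105,c)[:2] for p in b.reshape(-1,2)])-B
    if abs(q).max()<160: X=q@ex;Y=q@ey;print(tag,bb,"bed x",X.min(),X.max(),"y",Y.min(),Y.max())
show("w4",cv2.imread("pics/w4.png"),1,c4)
show("w5",cv2.imread("pics/c5.png")[:,:400],1.6,c5)
E
```

```text
w4 (469, 77, 34, 22) bed x -27.86337833878891 -15.400089549912515 y -113.56468354830943 -93.6215051404449
w4 (142, 77, 28, 21) bed x -27.18169167934297 -15.318627471731622 y 96.42285540338088 112.49592619941853
w4 (380, 64, 15, 19) bed x -18.311301430950166 -7.8336379689950535 y -45.567796713227146 -36.71135839756705
w4 (477, 0, 35, 25) bed x 14.561568800515229 27.464012894965023 y -113.43961552356038 -93.67719714927989
w4 (132, 0, 30, 22) bed x 16.266337858355715 27.538445705818535 y 96.30042689313977 112.53063792169557
w5 (287, 149, 15, 11) bed x -27.69844545131112 -15.597032859127143 y -112.87822863426783 -97.16767245825284
w5 (104, 149, 16, 10) bed x -26.517699862978958 -15.640726077384802 y 96.02661574399914 112.56909616822388
w5 (291, 111, 16, 11) bed x 16.778850407203777 27.841242818570503 y -113.14429773840239 -97.17718917787475
w5 (100, 110, 16, 12) bed x 16.731457986203395 28.882782273700098 y 96.29253381618521 112.38715238775879
```

The bed middle is confirmed at (534.6,-21.4) to under 1 mm from the horns.

move_arm(
  commands=[
    [[0.06,1.0,0],[0,0,0],0],
    [[0.1,1.6,-0.5],[0,0,0],0],
    [[0.06,1.0,-2],[0,0,0],0],
    [[0,0.2,-3],[0,0,0],0],
    [[0,0,-3],[0,0,0],0],
    [[0,0,-2],[0,0,0],0],
    [[0,0,-1],[0,0,0],0],
    [[0,0,0],[0,0,0],0],
    [[0,0,0],[0,0,0],0],
  ],
)

```text
t: 18.45
eef_pos: [534.9, -23.9, 131.9]
tcp_rot: [3.141, -0.001, 1.352]
ft_force: [0.2, -0.5, -4.1]
opening: 0.229
grip_force: 30.0
```

move_arm(
  commands=[
    [[0,0,-1.0],[0,0,0],0],
    [[0,0,-1.0],[0,0,0],0],
    [[0,0,-0.6],[0,0,0],0],
    [[0,0,-0.4],[0,0,0],0],
    [[0,0,-0.3],[0,0,0],0],
    [[0,0,-0.2],[0,0,0],0],
    [[0,0,0],[0,0,0],0],
    [[0,0,0],[0,0,0],0],
  ],
)

```text
t: 19.25
eef_pos: [534.6, -24.4, 96.4]
tcp_rot: [3.141, -0.001, 1.352]
ft_force: [0.4, -0.9, -4.2]
opening: 0.227
grip_force: 30.0
```

move_arm(
  commands=[
    [[0,0,-0.1],[0,0,0],0],
    [[0,0,-0.1],[0,0,0],0],
    [[0,0,-0.05],[0,0,0],0],
    [[0,0,0],[0,0,0],0],
  ],
)

```text
t: 19.65
eef_pos: [534.5, -24.4, 94.2]
tcp_rot: [3.141, -0.001, 1.352]
ft_force: [-2.4, -0.2, 3.1]
opening: 0.228
grip_force: 30.0
```

move_arm(
  commands=[
    [[0,0,0],[0,0,0],0.6],
    [[0,0,0],[0,0,0],0.6],
    [[0,0,0],[0,0,0],0.6],
    [[0,0,0],[0,0,0],0.6],
    [[0,0,0],[0,0,0],0.6],
    [[0,0,0.5],[0,0,0],0.6],
    [[0,0,2],[0,0,0],0.6],
    [[0,0,4],[0,0,0],0.6],
    [[0,0,4],[0,0,0],0.6],
    [[0,0,3],[0,0,0],0.6],
  ],
)

```text
t: 20.65
eef_pos: [534.7, -24.3, 231.5]
tcp_rot: [3.14, -0.001, 1.352]
ft_force: [-0.2, -0.1, 0.4]
opening: 0.6
grip_force: 0.0
```

```bash
python3 - <<'E'
from h import *
np.set_printoptions(precision=2,suppress=True)
s=state();c=camera_info("wrist");im=read_camera("wrist");sd=read_camera("side");t=read_camera("top")
print(s["eef_pos"],s["ft_force"],s["opening"])
for b in blobs(t,(20,150,80),(32,255,255),15):
    r=cv2.minAreaRect(b);print(r[0],cv2.boundingRect(b),onz("top",r[0],111))
v=np.zeros((300,800,3),np.uint8);v[:,:400]=cv2.resize(im,(400,300));v[:,400:]=cv2.resize(sd[210:330,240:400],(400,300),interpolation=2)
cv2.imwrite("pics/c8.png",v)
E
```

```text
[534.66 -24.34 231.5 ] [-0.17 -0.09  0.37] 0.6002791556836973
(383.173095703125, 242.1346435546875) (376, 236, 15, 13) [ 506.61 -145.59  111.  ]
(623.7500610351562, 193.25003051757812) (617, 187, 14, 13) [ 602.99 -628.01  111.  ]
(598.0, 166.5) (593, 161, 11, 12) [ 657.43 -579.14  111.  ]
```

View pics/c8.png

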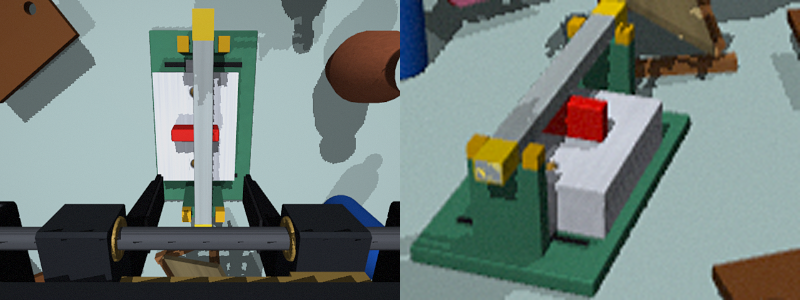

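The bar sits between the horns of both uprights over the flush plate. Its end centre is 127 mm from the bed middle, so it is centred, and the robot is clear of it.

```bash
python3 -c "
from cell import *
print(env.job_done())"
```

```text
the job is handed in; nothing more can be done
None
```

The job is handed in at about 21 s: the plate is flush over both pins, the bar is centred in both notches and released, and the arm never went near the bottles or vase. No verdict came back.

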